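# Start a screen exposure

### The arm

A 6-joint arm with a two-finger parallel gripper is mounted at the origin on the work surface. World frame = base frame: x ahead of the robot, y to its left, z up, the work surface at z = 0. Lengths are in mm, angles in rad, forces in N, time in s.
With the tool pointing down it reaches from about 275 to 1000 mm from the base axis. Payload 8.4 kg.
Tool frame: the origin (TCP) lies between the finger pads; the fingertips stand r.tips_ahead ahead of it and the grasp point (between the pads) lies 6 mm ahead of it (r.tips_ahead is the distance from the TCP to the fingertips, in mm); z points along the fingers, y is the line along which they close (so a half turn about z gives the same grasp; the last joint's range is limited). The gripper opens to 85 mm and grips with 20 to 120 N. Pads are 22 mm wide; open, the fingers measure 114 mm over their backs; the gripper's body (76 mm by 85 mm) begins 54 mm behind the grasp point. The pads swing forward as they close: fully open they stand 13 mm farther back than shut.
Start: joints at [1.178, 0.353, 1.633, -0, 1.155, -0.002], TCP at [238.079, 577.881, 256.281] pointing down, gripper open.
Joint ranges: [-2.63, 2.63], [-0.92, 2.1], [0.06, 2.66], [-1.3, 4.44], [0, 2.69], [-3.02, 3.02]. Speed limits (rad/s): [2.22, 2.22, 2.79, 3.14, 3.14, 3.14].

### API

Orientations are given as [roll, pitch, yaw] about the fixed x, y, z axes, in that order (R = Rz(yaw) Ry(pitch) Rx(roll)).
In Python, from rig import r gives the robot as it stands.
- The arm moves only by the tool carry_out, never from a script. Its arguments are lists of equal length, an entry for each row: "delta_pos": the shift along the tool's x, y, z in m, a list of three; "rot": the turn, a rotation vector about the tool's x, y, z in degrees, a list of three. A call has 1 to 8 rows; each row is the pose to reach, as a shift and turn from the pose commanded when the call began, along the tool's axes at that moment; what a row does not reach only later rows make up. A row lasts 1/8 s, in which the tool goes at most 62.5 mm and 10.7 degrees, less where a joint would pass 70% of its speed; a pose out of reach is approached as far as the arm can. A call with a gripper value outside its range is refused whole. "claw" is the finger opening in m, from 0 to 0.0854, set as the call begins (left out, the last holds). The fingers move at their own pace and stop on an object; "grip_force" is the grip in N (left out, the last holds). Time passes only in rows, so rows that repeat a pose let the fingers close. It gives the time, the measured TCP pose, the force, the opening and the grip force at its end, in the units of the state.
- r.sense(): the state, without advancing time (a new reading comes with each control period).
- r.grab_frame(name): name is "scene" or "top"; returns the picture (384x512x3 uint8, blue, green, red); there is no depth.
- r.camera_info(name): a dict with "fx", "fy", "cx", "cy" (pixels), "distortion" ([k1, k2, p1, p2, k3] as OpenCV has them; the pictures are not rectified), "pose" (4x4, takes a point from camera to world coordinates). Camera axes: x right, y down, z forward; pixel columns grow to the right and rows downward; lengths in mm; the calibration is good to about 2 mm. A picture is of the moment at which its call begins. camera_info takes no time and is no camera call.
- r.sign_off(): hands the job in; it is judged then, once.
Trained networks look in the newest picture that a camera, given by its name, has taken for a name from the list of things; names that differ only in an ending like _2 or _b are one class to them, and where a whole thing is asked for, a point or a joint stands for the part that bears it (a point fixed in the world has none). Each returns a list of dicts, best first, with "p" (0 to 1); they miss things now and then, are a little off and sometimes report something else, mostly with a low value. They report only what shows in the picture. A call takes as long as a camera call.
- r.recognise(thing, camera): "box" ([left, top, right, bottom] in pixels, round what is visible of it).
- r.cut_out(thing, camera): "mask" (384x512 bool, what is visible of it) and "box" ([left, top, right, bottom] in pixels, round what is visible of it).
The state is a dict: "clock": time; "qpos": joint angles; "qvel": joint speeds; "joint_efforts": joint torques, N m; "eef_pos": TCP position; "tcp_rot": TCP orientation; "contact_force": force on the tool from outside, world axes, zero at the start; "wrist_torque": the same for the moment, N m; "opening": opening from 0.0 (shut) to 1.0 (fully open); "grasp_force": force on a finger pad.
Only numpy, scipy, OpenCV 4.12 (cv2) and the standard library are available. Lean on these libraries where they do the work, as an engineer would, in place of code of your own. Each camera call takes 0.05 s, during which the arm holds its last target. There are 200 camera calls.

### The job

Start an exposure on the exposure unit: press down the raised end of the large main rocker, at the left end of the control strip as seen from the robot, then press down the raised end of the smaller vacuum-pump rocker next to it, and after the pump has run for at least three seconds press the start button fully in and let it spring back. This is fingertip work, with nothing to pick up: leave the timer knob and the mushroom-headed stop button alone, and do not disturb the things lying around.

Things in the scene. Friction and masses are not known exactly. Their poses are not given: they have to be found in the camera images.
- unit: Fixed unit, grey case 480 x 520 x 115 mm. Level metal control strip along the edge nearest the robot, 114 mm deep, top at 121 mm; behind it the closed lid, top at 133 mm, handle to 154. Origin on the table under the strip's middle; x to the lid, y left, z up. On x = 0, at y (mm): main rocker 200, pump rocker 125, gauge 45 (58 wide, 11 high), timer knob -35, start button -120, stop button -200.
- main_rocker_on_end (a point): Where to press the main rocker: 11 mm from its pivot towards the lid, 6 mm above the strip, where that half's face lies once down. Axes as the unit's. Black rocker, 36 (x) x 28 mm, steel bezel 46 x 38 x 3 mm; two flat halves in a shallow V, hollow 6 mm above the strip over the pivot. Off: the robot-side half is level, the lid-side half slopes up, its end 6 mm higher. On: the reverse.
- main_rocker (a joint): Main rocker: 0 = off, 0.34 rad = on (lid-side half pressed down level). It resists with about 3 N at its end and stays wherever it is left, so press until it stops.
- pump_rocker_on_end (a point): Where to press the vacuum-pump rocker: 8 mm from its pivot towards the lid, 6 mm above the strip, where that half's face lies once down. Axes as the unit's. Same shape as the main rocker but smaller: 26 (x) x 16 mm, bezel 34 x 24 x 3 mm, raised end 4 mm above the hollow.
- pump_rocker (a joint): Pump rocker: 0 = off, 0.34 rad = on (lid-side half pressed down level). It resists with about 3 N at its end and stays wherever it is left, so press until it stops.
- start_button_top (a point): Centre of the top of the start button when not pressed (a fixed point), 12 mm above the strip: a black flat-topped cylinder 24 mm across in a steel ring 29 mm across and 3 mm high. Axes as the unit's.
- start_button (a joint): Start button: 0 = out, 0.005 m = fully pressed in (downwards). Its spring takes 1.6 N at first and 4.8 N when fully in; it comes back when let go.
- stop_button_top (a point): Centre of the top of the stop button when not pressed (a fixed point), 24 mm above the strip: a black mushroom head 40 mm across. To be left alone.
- stop_button (a joint): Stop button: 0 = out, 0.005 m = pressed in. Same spring as the start button.
- timer_mark (a point): Outer end of the white pointer line on top of the timer knob, 14 mm from the knob's axis, 22 mm above the strip. The knob is black, 48 mm across its skirt and 30 mm across its grip, and is set at any angle. To be left alone.
- tape_mid (a point): Centre of a small roll of paper tape lying flat on the lid's front bar behind the start and stop buttons, 58 mm across with a 38 mm hole, 19 mm high. Bystander.
- brush_mid (a point): Middle (10 mm up) of a wooden paint brush lying on the work surface between the robot and the unit, 180 mm long (its own x), 42 mm wide at the ferrule, 20 mm high. Bystander.
- mug_center (a point): Centre (42 mm up) of an enamel mug, 84 mm across and 85 mm high with a handle, standing beside the unit. Bystander.
- jar_center (a point): Centre (55 mm up) of a closed white jar, 84 mm across and 110 mm high, standing beside the unit. Bystander.

How it is judged (in metres and radians):
On the way, in this order (a step that is already met when the one before it is completed fails the run):
1. the main rocker is switched on while the pump is still off (value of joint main_rocker above 0.27 rad and value of joint pump_rocker below 0.1 rad), for 0.2 s.
2. the pump rocker is switched on and the pump runs for three seconds with the start button untouched (value of joint each of main_rocker, pump_rocker above 0.27 rad and value of joint start_button below 0.0015 m), for 3 s.
3. the start button is pressed fully in (4 mm or more) with both rockers on (value of joint each of main_rocker, pump_rocker above 0.27 rad and value of joint start_button above 0.004 m), for 0.05 s.
At the end, for the whole second after the job is handed in: Both rockers are on (0.27 rad or more), the start button has been pressed and is out again (within 1 mm), the stop button is out, the timer pointer is within 4 mm of where it was, the tape within 15 mm, and the brush, mug and jar within 20 mm (value of joint each of main_rocker, pump_rocker above 0.27 rad and value of joint each of start_button, stop_button below 0.001 m and distance of timer_mark from where it was at the start of the episode below 0.004 m and distance of tape_mid from where it was at the start of the episode below 0.015 m and distance of each of brush_mid, mug_center, jar_center from where it was at the start of the episode below 0.02 m); the robot touches nothing.
It fails at once if the pump is switched on before the main rocker (value of joint pump_rocker above 0.17 rad and value of joint main_rocker below 0.17 rad).
It fails at once if the start button is pressed before both rockers are on (value of joint start_button above 0.003 m and value of joint any of main_rocker, pump_rocker below 0.17 rad).
It fails at once if the stop button is pressed (value of joint stop_button above 0.0025 m).
It fails at once if the timer knob is turned (distance of timer_mark from where it was at the start of the episode above 0.004 m).
It fails at once if the tape, brush, mug or jar is picked up or pushed away (distance of tape_mid from where it was at the start of the episode above 0.015 m or distance of any of brush_mid, mug_center, jar_center from where it was at the start of the episode above 0.02 m).
It also fails if it takes over 51 s, if anything falls off the work surface, if the arm or the gripper's body presses on something with over 40 N, if the wrist force passes 120 N, or if a joint passes its speed limit or range.

## Working session

There is one attempt and no reset: what is moved stays moved. The work goes in short steps, Python scripts to look and compute and a tool call to move; the robot and the scene stay as the last step left them, time stands still between calls to the robot, and variables do not carry over. Pictures are saved under pics/ and viewed, at most 10 in all, crops included, and the job is handed in when it is done.

Besides the shell and the picture viewer there is one more tool, called after "Emit:" as a command line: name --argument value ..., lists and objects as JSON in quotes. carry_out: Moves the arm, as the interface text tells. Its arguments: {"type":"object","properties":{"delta_pos":{"type":"array","items":{"type":"array","items":{"type":"number"}}},"rot":{"type":"array","items":{"type":"array","items":{"type":"number"}}},"claw":{"type":"number"},"grip_force":{"type":"number"}},"required":["delta_pos","rot"]}

```bash
mkdir -p pics
python3 - <<'E'
from rig import r
import cv2,numpy as np
print(r.sense(), r.tips_ahead)
for c in("scene","top"):
    im=r.grab_frame(c); cv2.imwrite(f"pics/{c}0.png",im)
    i=r.camera_info(c); print(c,i)
    for t in("unit","main_rocker","pump_rocker","start_button","stop_button","timer_mark","tape_mid","brush_mid","mug_center","jar_center"):
        print(t,[(np.round(d["box"],1).tolist(),round(d["p"],2)) for d in r.recognise(t,c)[:2]])
E
```

```text
{'clock': 0.0, 'qpos': array([ 1.17762867e+00,  3.53629732e-01,  1.63419487e+00,  1.23559314e-05,
        1.15523811e+00, -2.42366653e-03]), 'qvel': array([ 0.00066618,  0.00047578, -0.00115073,  0.00026823, -0.00161617,
       -0.00013895]), 'joint_efforts': array([-3.48588183e-03, -6.05245399e+01, -3.42058825e+01, -4.24194559e-04,
        9.73952789e-03,  2.44919545e-05]), 'eef_pos': array([237.87134096, 577.43660657, 255.54719366]), 'tcp_rot': array([-3.14012263e+00, -1.48598781e-05,  2.75084365e+00]), 'contact_force': array([-0.49214441,  0.09961045,  1.09133429]), 'wrist_torque': array([0.01060222, 0.0416373 , 0.00387244]), 'grasp_force': 0.0, 'opening': 0.9931429521396451} 25.0
scene {'fx': 490.78770025857295, 'fy': 490.78770025857295, 'cx': 258.974362133446, 'cy': 191.03812999131637, 'distortion': array([-0.02625036,  0.        ,  0.        ,  0.        ,  0.        ]), 'pose': array([[ 8.02610801e-01,  4.61664629e-01, -3.77732276e-01,
         1.09770281e+03],
       [ 5.96411744e-01, -6.10007019e-01,  5.21713013e-01,
        -7.54254556e+02],
       [ 1.04371045e-02, -6.4401
[... 945 characters left out ...]
9.87643953e-01,
         1.27501062e+03],
       [ 0.00000000e+00,  0.00000000e+00,  0.00000000e+00,
         1.00000000e+00]])}
unit [([191.7, 18.8, 407.5, 226.6], 0.78)]
main_rocker [([208.9, 182.2, 220.9, 194.1], 0.75), ([376.1, 185.0, 392.9, 200.7], 0.72)]
pump_rocker [([190.0, 22.2, 408.0, 226.8], 0.67), ([243.6, 188.0, 250.0, 196.0], 0.42)]
start_button [([346.3, 188.7, 352.1, 196.8], 0.54)]
stop_button [([377.1, 185.9, 391.3, 202.2], 0.69)]
timer_mark [([303.9, 182.1, 323.3, 201.3], 0.67)]
tape_mid [([340.9, 142.1, 364.2, 166.7], 0.56)]
brush_mid [([263.3, 225.6, 332.8, 245.1], 0.58), ([128.4, 161.9, 172.0, 208.7], 0.54)]
mug_center [([129.6, 159.7, 172.9, 208.4], 0.96)]
jar_center []
```

Run:
```python
import cv2
im=cv2.imread("pics/top0.png")
cv2.imwrite("pics/top0c.png",cv2.resize(im[150:250,180:420],None,fx=3.3,fy=3.3,interpolation=cv2.INTER_CUBIC))
```

```text
(no output)
```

View pics/top0.png

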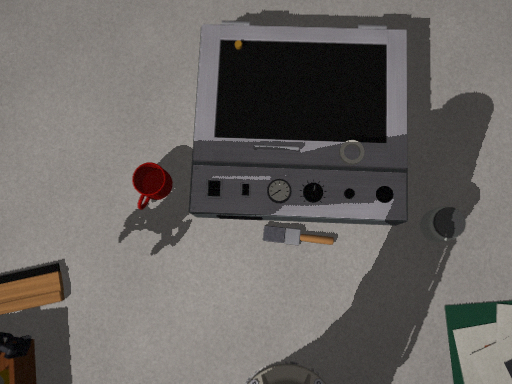

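View pics/scene0.png

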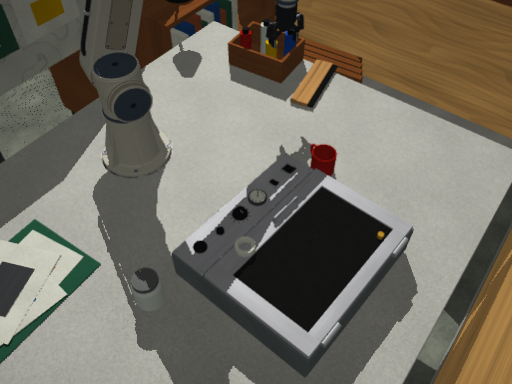

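View pics/top0c.png

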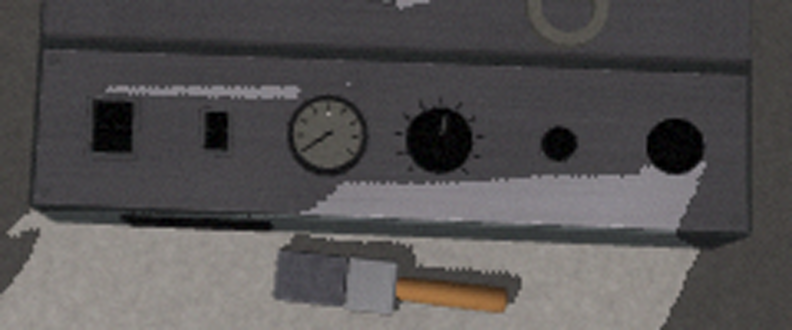

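The top view shows the control strip running nearly along image columns. Controls from left to right: main rocker (214,188), pump (245.5,189), gauge (279,191), knob (313,192), start (349,193), stop (384.5,194). The networks' boxes agree, and so does the scene view, which has stop at (200,247) and main at (289,168). The brush lies in front at about (299,236), the tape at (352,152), the mug on the left and the jar on the right. Next I fit the unit's pose.

```bash
cat > fit.py <<'E'
from rig import r
import cv2,numpy as np
from scipy.optimize import least_squares
names=["main","pump","gauge","knob","start","stop"]
Y=np.array([200,125,45,-35,-120,-200.]);Z=121+np.array([7.5,7,11,18,12,22.])
guess={"top":[(213.9,188.2),(245.5,189.4),(279.4,190.9),(313.3,192.4),(349.4,193.3),(384.5,194.2)],
"scene":[(289,168.5),(274,182),(257.5,197),(239.5,213),(220.6,231),(200.5,247)]}
def proj(c,P):
    i=r.camera_info(c);T=np.linalg.inv(i["pose"])
    K=np.array([[i["fx"],0,i["cx"]],[0,i["fy"],i["cy"]],[0,0,1]])
    return cv2.projectPoints(np.float64(P),cv2.Rodrigues(T[:3,:3])[0],T[:3,3],K,i["distortion"])[0][:,0]
def blobs(c):
    g=cv2.imread(f"pics/{c}0.png").max(2).astype(float);out=[]
    for k,(u,v) in enumerate(guess[c]):
        if k==2: out.append((u,v));continue
        h=11 if k in(3,5) else 8
        u0,v0=int(round(u))-h,int(round(v))-h
        p=g[v0:v0+2*h+1,u0:u0+2*h+1]; bg=np.median(p[p>40]) if (p>40).any() else 70
        m=(p<32).astype(np.uint8); n,l,s,ce=cv2.connectedComponentsWithStats(m)
        j=min(range(1,n),key=lambda j:np.hypot(*(ce[j]-h))-0.3*s[j,4]**.5)
        out.append((ce[j][0]+u0,ce[j][1]+v0))
    return np.array(out)
def world(q,P):
    c,s=np.cos(q[2]),np.sin(q[2]);P=np.atleast_2d(P)
    return np.c_[q[0]+c*P[:,0]-s*P[:,1],q[1]+s*P[:,0]+c*P[:,1],P[:,2]]
if __name__=="__main__":
    U=np.c_[0*Y,Y,Z];B={c:blobs(c) for c in guess}
    f=lambda q,cs:np.concatenate([(proj(c,world(q,U))-B[c]).ravel() for c in cs])
    for cs in(["top"],["scene"],["top","scene"]):
        s=least_squares(f,[400,0,0],args=(cs,),loss="soft_l1",x_scale=[10,10,.1]);q=s.x
        print(cs,np.round(q,4));print(np.round(f(q,cs).reshape(-1,2),1).tolist())
    for n,p in dict(main_on=[11,200,127],pump_on=[8,125,127],start=[0,-120,133],stop=[0,-200,145]).items(): print(n,world(q,p).round(1))
E
python3 fit.py
```

```text
['top'] [ 5.377998e+02 -3.839660e+01 -6.350000e-02]
[[-0.1, 0.1], [-0.2, 0.3], [-0.7, -0.3], [0.3, -0.7], [0.3, 0.2], [0.3, 0.3]]
['scene'] [ 5.40005e+02 -4.11756e+01 -5.70000e-02]
[[-0.1, 0.2], [0.3, 0.3], [-0.3, -0.2], [0.1, -1.7], [0.1, 0.5], [-0.1, 0.2]]
['top', 'scene'] [ 5.383837e+02 -3.912390e+01 -6.110000e-02]
[[0.2, 0.1], [0.1, 0.2], [-0.4, -0.6], [0.7, -1.0], [0.6, -0.2], [0.6, -0.2], [0.1, -0.3], [0.4, -0.2], [-0.3, -0.9], [0.0, -2.4], [0.0, -0.4], [-0.2, -0.8]]
main_on [[561.6 159.8 127. ]]
pump_on [[554.   85.2 127. ]]
start [[ 531.1 -158.9  133. ]]
stop [[ 526.2 -238.8  145. ]]
```

```bash
cat > plan.py <<'E'
from fit import *
import sys
from scipy.spatial.transform import Rotation as R
Q=np.array([538.4,-39.1,-0.061])
def plan(ux,uy,tipz):
    s=r.sense();Rt=R.from_euler("xyz",s["tcp_rot"])
    t=world(Q,[ux,uy,tipz+r.tips_ahead])[0]
    Rd=R.from_euler("xyz",[np.pi,0,Q[2]+np.pi])
    print("t",round(s["clock"],2),"eef",s["eef_pos"].round(1),"F",s["contact_force"].round(1),"tips",r.tips_ahead,"open",round(s["opening"],2))
    print("unit",(R.from_euler("z",-Q[2]).apply(s["eef_pos"]-[Q[0],Q[1],r.tips_ahead])).round(1))
    print("delta m",(Rt.inv().apply(t-s["eef_pos"])/1000).round(4),"rot deg",np.degrees((Rt.inv()*Rd).as_rotvec()).round(2))
if __name__=="__main__": plan(*map(float,sys.argv[1:4]))
E
python3 plan.py 13 200 200
```

```text
t 1.1 eef [238.1 577.9 256.3] F [-1.8 -0.5 -0.5] tips 25.0 open 1.0
unit [-337.4  597.5  231.3]
delta m [-0.4602 -0.2626  0.0313] rot deg [ -0.   -0.  -18.9]
```

Emit:
carry_out --delta_pos '[[-0.03, -0.017, 0], [-0.08, -0.045, 0], [-0.13, -0.074, 0], [-0.18, -0.103, 0], [-0.23, -0.131, 0], [-0.28, -0.16, 0], [-0.33, -0.188, 0], [-0.38, -0.217, 0]]' --rot '[[0, 0, -2], [0, 0, -4], [0, 0, -7], [0, 0, -10], [0, 0, -13], [0, 0, -16], [0, 0, -18.9], [0, 0, -18.9]]' --claw 0 --grip_force 40

```text
clock: 2.1
eef_pos: [507.8, 230.9, 256.5]
tcp_rot: [3.141, 0.001, 3.081]
contact_force: [1.1, 0.0, 0.4]
opening: 0.002
grasp_force: 0.0
```

```bash
python3 plan.py 13 200 165
```

```text
t 2.1 eef [507.8 230.9 256.5] F [1.1 0.  0.4] tips 25.0 open 0.0
unit [-47.  267.7 231.5]
delta m [-0.0599 -0.0677  0.0666] rot deg [0.02 0.03 0.05]
```

Emit:
carry_out --delta_pos '[[-0.02, -0.023, 0.02], [-0.04, -0.045, 0.04], [-0.06, -0.068, 0.06], [-0.06, -0.068, 0.067], [-0.06, -0.068, 0.067], [-0.06, -0.068, 0.067]]' --rot '[[0, 0, 0], [0, 0, 0], [0, 0, 0], [0, 0, 0], [0, 0, 0], [0, 0, 0]]'

```text
clock: 2.85
eef_pos: [562.4, 161.8, 190.0]
tcp_rot: [3.141, 0.001, 3.082]
contact_force: [-0.3, 0.2, 0.8]
opening: 0.002
grasp_force: 0.0
```

```bash
python3 plan.py 13 200 127
python3 - <<'E'
from rig import r
import cv2
a=r.grab_frame("top");b=r.grab_frame("scene")
f=lambda x:cv2.resize(x,(390,390),interpolation=cv2.INTER_CUBIC)
cv2.imwrite("pics/c1.png",cv2.hconcat([f(a[130:230,170:270]),f(b[100:200,230:330])]))
E
```

```text
t 2.85 eef [562.4 161.8 190. ] F [-0.3  0.2  0.8] tips 25.0 open 0.0
unit [ 11.7 202.  165. ]
delta m [-0.0013 -0.002   0.038 ] rot deg [0.02 0.04 0.05]
```

View pics/c1.png

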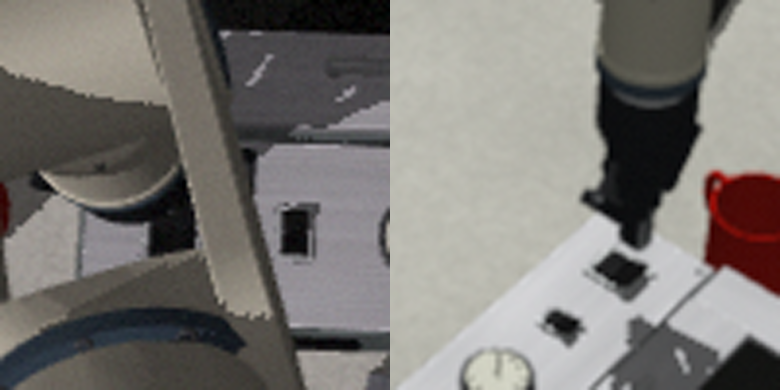

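The scene crop (right) shows the closed fingertip at about (635,235), straight above the main rocker at (622,268). That fits a tip 44 mm above the strip. I descend in stages and watch the force.

Emit:
carry_out --delta_pos '[[-0.002, -0.002, 0.012], [-0.002, -0.002, 0.024], [-0.002, -0.002, 0.029], [-0.002, -0.002, 0.032], [-0.002, -0.002, 0.035], [-0.002, -0.002, 0.036], [-0.002, -0.002, 0.036]]' --rot '[[0, 0, 0], [0, 0, 0], [0, 0, 0], [0, 0, 0], [0, 0, 0], [0, 0, 0], [0, 0, 0]]'

```text
clock: 3.82
eef_pos: [564.6, 158.8, 153.5]
tcp_rot: [3.142, 0.001, 3.081]
contact_force: [0.1, -1.3, 1.4]
opening: -0.002
grasp_force: 0.7
```

Emit:
carry_out --delta_pos '[[0, 0, 0.001], [0, 0, 0.002], [0, 0, 0.0025], [0, 0, 0.0025]]' --rot '[[0, 0, 0], [0, 0, 0], [0, 0, 0], [0, 0, 0]]'

```text
clock: 4.32
eef_pos: [564.8, 158.8, 151.9]
tcp_rot: [3.141, 0.001, 3.081]
contact_force: [-3.0, -3.2, 13.3]
opening: -0.002
grasp_force: 6.5
```

Emit:
carry_out --delta_pos '[[0, 0, -0.01], [0, 0, -0.03], [0, 0, -0.04], [0, -0.03, -0.04], [0, -0.06, -0.04], [0, -0.075, -0.04], [0, -0.075, -0.04]]' --rot '[[0, 0, 0], [0, 0, 0], [0, 0, 0], [0, 0, 0], [0, 0, 0], [0, 0, 0], [0, 0, 0]]'

```text
clock: 5.2
eef_pos: [559.8, 83.5, 190.7]
tcp_rot: [3.141, -0.0, 3.079]
contact_force: [-0.4, 0.4, -0.1]
opening: -0.0
grasp_force: 0.0
```

```bash
python3 plan.py 12 125 127
python3 - <<'E'
from rig import r
import cv2
a=r.grab_frame("top");b=r.grab_frame("scene")
f=lambda x:cv2.resize(x,(390,390),interpolation=cv2.INTER_CUBIC)
cv2.imwrite("pics/c2.png",cv2.hconcat([f(a[130:230,170:270]),f(b[130:200,250:320])]))
E
```

```text
t 5.2 eef [559.8  83.5 190.7] F [-0.4  0.4 -0.1] tips 25.0 open -0.0
unit [ 13.9 123.7 165.7]
delta m [0.0019 0.0013 0.0387] rot deg [ 0.01 -0.01 -0.08]
```

View pics/c2.png

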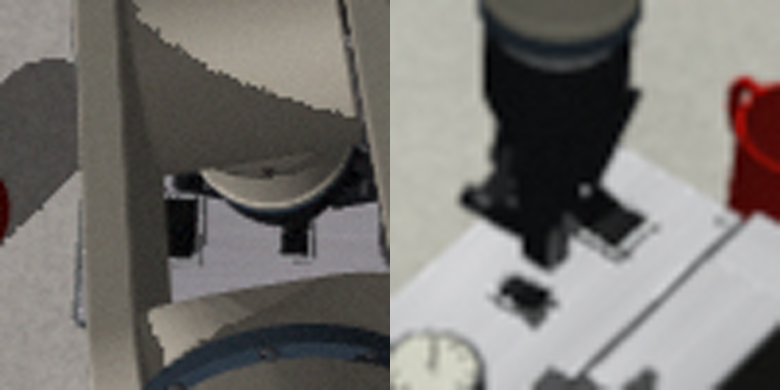

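The main rocker's lid-side half now lies flat, with no raised edge shadow. The tip is over the pump rocker, at about (545,265) against (525,300) in the right crop. I press the pump next.

Emit:
carry_out --delta_pos '[[0.0015, 0.001, 0.015], [0.0015, 0.001, 0.028], [0.0015, 0.001, 0.033], [0.0015, 0.001, 0.036], [0.0015, 0.001, 0.038], [0.0015, 0.001, 0.039], [0.0015, 0.001, 0.04], [0.0015, 0.001, 0.04]]' --rot '[[0, 0, 0], [0, 0, 0], [0, 0, 0], [0, 0, 0], [0, 0, 0], [0, 0, 0], [0, 0, 0], [0, 0, 0]]'

```text
clock: 6.3
eef_pos: [558.4, 85.2, 151.9]
tcp_rot: [3.141, 0.0, 3.081]
contact_force: [-5.1, 0.7, 10.7]
opening: 0.001
grasp_force: 6.0
```

Emit:
carry_out --delta_pos '[[0, 0, -0.015], [0, 0, -0.045], [0, 0, -0.06], [0.002, -0.04, -0.06], [0.005, -0.09, -0.06], [0.008, -0.14, -0.06], [0.01, -0.19, -0.06], [0.012, -0.23, -0.06]]' --rot '[[0, 0, 0], [0, 0, 0], [0, 0, 0], [0, 0, 0], [0, 0, 0], [0, 0, 0], [0, 0, 0], [0, 0, 0]]'

```text
clock: 7.3
eef_pos: [532.2, -145.8, 211.1]
tcp_rot: [-3.141, 0.001, 3.08]
contact_force: [-0.7, 0.3, -0.1]
opening: -0.005
grasp_force: 0.0
```

```bash
python3 plan.py 0 -120 160
python3 - <<'E'
from rig import r
import cv2
a=r.grab_frame("top");b=r.grab_frame("scene")
f=lambda x:cv2.resize(x,(390,390),interpolation=cv2.INTER_CUBIC)
cv2.imwrite("pics/c3.png",cv2.hconcat([f(a[160:220,200:260]),f(b[150:200,255:305])]))
E
```

```text
t 7.3 eef [ 532.2 -145.8  211.1] F [-0.7  0.3 -0.1] tips 25.0 open -0.0
unit [   0.3 -106.8  186.1]
delta m [ 0.0003 -0.0132  0.0261] rot deg [-0.02  0.05 -0.03]
```

View pics/c3.png

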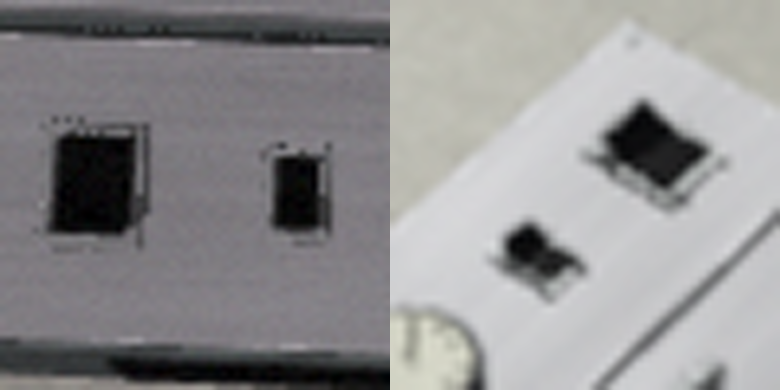

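Both rockers now stand with their robot-side halves raised (right crop: main (655,145), pump (535,250)), so both are on. I move over the start button and wait out the three seconds above it.

Emit:
carry_out --delta_pos '[[0, -0.013, 0.01], [0, -0.013, 0.026], [0, -0.013, 0.026], [0, -0.013, 0.026], [0, -0.013, 0.026], [0, -0.013, 0.026], [0, -0.013, 0.026], [0, -0.013, 0.026]]' --rot '[[0, 0, 0], [0, 0, 0], [0, 0, 0], [0, 0, 0], [0, 0, 0], [0, 0, 0], [0, 0, 0], [0, 0, 0]]'

```text
clock: 8.4
eef_pos: [531.7, -156.7, 184.9]
tcp_rot: [-3.142, 0.0, 3.081]
contact_force: [-0.6, -0.4, 0.1]
opening: -0.001
grasp_force: 0.0
```

Emit:
carry_out --delta_pos '[[0, 0, 0], [0, 0, 0], [0, 0, 0], [0, 0, 0], [0, 0, 0], [0, 0, 0], [0, 0, 0], [0, 0, 0]]' --rot '[[0, 0, 0], [0, 0, 0], [0, 0, 0], [0, 0, 0], [0, 0, 0], [0, 0, 0], [0, 0, 0], [0, 0, 0]]'

```text
clock: 9.4
eef_pos: [531.6, -156.8, 184.8]
tcp_rot: [-3.142, 0.0, 3.081]
contact_force: [0.3, 0.1, -0.2]
opening: 0.001
grasp_force: 0.0
```

Emit:
carry_out --delta_pos '[[0, 0, 0], [0, 0, 0], [0, 0, 0], [0, 0, 0], [0, 0, 0], [0, 0, 0], [0, 0, 0], [0, 0, 0]]' --rot '[[0, 0, 0], [0, 0, 0], [0, 0, 0], [0, 0, 0], [0, 0, 0], [0, 0, 0], [0, 0, 0], [0, 0, 0]]'

```text
clock: 10.4
eef_pos: [531.6, -156.7, 184.8]
tcp_rot: [-3.142, 0.0, 3.081]
contact_force: [1.1, -0.2, -0.8]
opening: 0.002
grasp_force: 0.0
```

```bash
python3 plan.py 0 -120 128
python3 - <<'E'
from rig import r
import cv2
a=r.grab_frame("top");b=r.grab_frame("scene")
f=lambda x:cv2.resize(x,(390,390),interpolation=cv2.INTER_CUBIC)
cv2.imwrite("pics/c4.png",cv2.hconcat([f(a[150:230,310:390]),f(b[190:260,190:260])]))
E
```

```text
t 10.4 eef [ 531.6 -156.7  184.8] F [ 1.1 -0.2 -0.8] tips 25.0 open 0.0
unit [   0.4 -117.8  159.8]
delta m [ 0.0004 -0.0022  0.0318] rot deg [-0.  0.  0.]
```

View pics/c4.png

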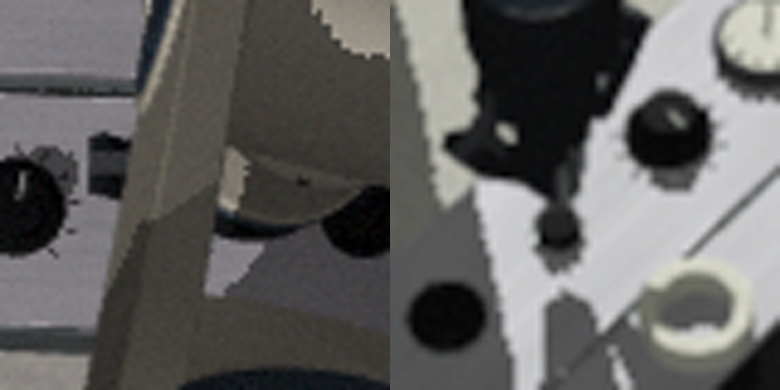

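The tip, at about (565,195) in the right crop, is just above the start button at (557,228). It is clear of the knob, stop button and tape, and more than 4 s have passed since the pump came on. I press now.

Emit:
carry_out --delta_pos '[[0, -0.002, 0.012], [0, -0.002, 0.024], [0, -0.002, 0.028], [0, -0.002, 0.031], [0, -0.002, 0.033], [0, -0.002, 0.0335], [0, -0.002, 0.0335], [0, -0.002, 0.0335]]' --rot '[[0, 0, 0], [0, 0, 0], [0, 0, 0], [0, 0, 0], [0, 0, 0], [0, 0, 0], [0, 0, 0], [0, 0, 0]]'

```text
clock: 11.5
eef_pos: [530.9, -158.7, 152.8]
tcp_rot: [3.142, -0.001, 3.081]
contact_force: [-8.3, 1.8, 19.7]
opening: 0.005
grasp_force: 10.0
```

Emit:
carry_out --delta_pos '[[0, 0, -0.005], [0, 0, -0.02], [0, 0, -0.05], [0, 0, -0.09], [0, 0, -0.12], [0.04, 0, -0.14], [0.08, 0, -0.14], [0.12, 0, -0.14]]' --rot '[[0, 0, 0], [0, 0, 0], [0, 0, 0], [0, 0, 0], [0, 0, 0], [0, 0, 0], [0, 0, 0], [0, 0, 0]]'

```text
clock: 12.5
eef_pos: [411.0, -151.4, 292.3]
tcp_rot: [-3.141, 0.002, 3.081]
contact_force: [-0.1, 0.3, -0.4]
opening: 0.0
grasp_force: 0.0
```

Emit:
carry_out --delta_pos '[[0, -0.05, 0], [0, -0.1, 0], [0, -0.15, 0], [0, -0.2, 0], [0, -0.2, 0], [0, -0.2, 0], [0, -0.2, 0]]' --rot '[[0, 0, 0], [0, 0, 0], [0, 0, 0], [0, 0, 0], [0, 0, 0], [0, 0, 0], [0, 0, 0]]'

```text
clock: 13.38
eef_pos: [399.7, -350.1, 291.6]
tcp_rot: [3.141, 0.0, 3.082]
contact_force: [-0.9, 0.6, -0.4]
opening: 0.001
grasp_force: 0.0
```

Run:
```python
from rig import r
import cv2
a=r.grab_frame("top");b=r.grab_frame("scene");print(r.sense()["contact_force"])
f=lambda x:cv2.resize(x,(390,390),interpolation=cv2.INTER_CUBIC)
cv2.imwrite("pics/c5.png",cv2.hconcat([f(a[120:300,180:360]),f(b[140:270,180:310])]))
```

```text
[ 0.21700199 -0.04024773 -0.34754122]
```

View pics/c5.png

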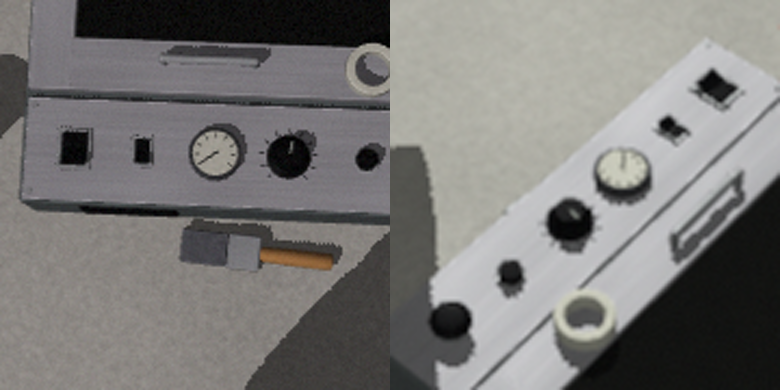

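Both rockers are on: main (75,148) and pump (143,151) in the left crop. The start button is out again (right crop, (510,273)), and the brush, tape, knob and stop button have not moved.

```bash
python3 -c "from rig import r; print(r.sign_off())"
```

```text
the job is handed in; nothing more can be done
None
```

I switched on the main rocker, then the pump rocker, and pressed the start button fully in about 5 s later. It sprang back, and I handed the job in at about 13.5 s; the hand-in call returned no verdict.

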